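Load a roller strip into the spring magazine and close its rail

ROBOT

A 6-joint arm with a two-finger parallel gripper is mounted at the origin on the work surface. World frame = base frame: x ahead of the robot, y to its left, z up, the work surface at z = 0. Lengths are in mm, angles in rad, forces in N, time in s.
With the tool pointing down it reaches from about 350 to 775 mm from the base axis. Payload 7.3 kg.
Tool frame: the origin (TCP) lies at the very end of the fingers, on their centre line; the grasp point (between the pads) lies bot.grip_point_offset behind it (bot.grip_point_offset is the distance from the TCP to the grasp point, in mm); z points along the fingers, y is the line along which they close (so a half turn about z gives the same grasp; the last joint's range is limited). The gripper opens to 92 mm and grips with 3 to 60 N. Pads are 19 mm wide; open, the fingers measure 130 mm over their backs; the gripper's body (75 mm by 190 mm) begins 47 mm behind the grasp point.
Start: joints at [1.195, 0.342, 1.524, -0, 1.275, -0.146], TCP at [119.569, 511.222, 226.741] pointing down, gripper open.
Joint ranges: [-2.53, 2.53], [-0.77, 2.02], [0.04, 2.7], [-1, 4.14], [0.28, 2.66], [-3.11, 3.11]. Speed limits (rad/s): [2.57, 2.57, 3.14, 3.14, 3.14, 3.14].

INTERFACE

Orientations are given as [roll, pitch, yaw] about the fixed x, y, z axes, in that order (R = Rz(yaw) Ry(pitch) Rx(roll)).
In Python, from plant import bot gives the robot as it stands. The module is installed in compiled form; this text tells all that it offers.
- The arm moves only by the tool carry_out, never from a script. Its argument "plan" is a list of rows, each an object of numbers: "tx", "ty", "tz": the shift along the world's x, y, z in mm; "rx", "ry", "rz": the turn, a rotation vector about the world's x, y, z in rad. A call has 1 to 12 rows; each row shifts and turns the commanded pose from where the row before left it; what a row does not reach is not made up. A row lasts 1/10 s, in which the tool goes at most 50 mm and 8.59 degrees, less where a joint would pass 70% of its speed; a pose out of reach is approached as far as the arm can. A call with a gripper value outside its range is refused whole. "gripper" is the closure, from 0 (fully open) to 1 (shut), set as the call begins (left out, the last holds). The fingers move at their own pace and stop on an object; the grip force is fixed at half the most. Time passes only in rows, so rows that do not move let the fingers close. It gives the time, the measured TCP pose, the force, the opening and the grip force at its end, in the units of the state.
- bot.get_obs(): the state, without advancing time (a new reading comes with each control period).
- bot.capture(name): name is "scene" or "top"; returns the picture (420x560x3 uint8, red, green, blue); there is no depth.
- bot.camera_model(name): a dict with "camera_matrix" (3x3 intrinsics, pixels), "R" (3x3) and "t" (3): a world point X has camera coordinates R X + t. Camera axes: x right, y down, z forward; pixel columns grow to the right and rows downward; lengths in mm; the calibration is good to about 2 mm. A picture is of the moment at which its call begins. camera_model takes no time and is no camera call.
- bot.close_job(): hands the job in; it is judged then, once.
The state is a dict: "time": time; "joint_positions": joint angles; "dq": joint speeds; "tau": joint torques, N m; "tool_pos": TCP position; "tcp_rot": TCP orientation; "contact_force": force on the tool from outside, world axes, zero at the start; "moment": the same for the moment, N m; "grip_width": finger opening in mm; "finger_force": force on a finger pad.
Only numpy, scipy, OpenCV 4.12 (cv2) and the standard library are available. Lean on these libraries where they do the work, as an engineer would, in place of code of your own. Each camera call takes 0.05 s, during which the arm holds its last target. There are 200 camera calls.

TASK

Load the strip with the orange tab into the magazine's channel: press its end gently against the red spring follower until its other end drops behind the brass lip, so that it lies fully down in the channel, then slide the rail over it until it is fully closed and let go. Feel your way (the channel unit is set by hand and its place along the base is not known exactly): never press the strip against the magazine with more than 25 N, and leave the blue-tabbed strip and everything else on the bench alone.

Things in the scene. Friction and masses are not known exactly. Their poses are not given: they have to be found in the camera images.
- strip: Roller strip to load: dark steel bar 100 long (x) x 14 wide (y) x 17 high, about 0.13 kg, with an upright orange grip tab 22 (x) x 10 (y) x 26 high in the middle of its top (tab from 17 to 43 above the underside). Origin: centre of the underside, z up. It is the same either way round. It starts lying upright on the bench.
- spare: Bystander: a strip of the same size with a blue tab. Origin: centre of the underside.
- magazine: Fixed aluminium base 268 x 84 x 12, spanning x -150 to +118, y -42 to +42 mm from its origin (on its underside); z up, +x along the channel to the follower. The steel channel unit on it is clamped by hand at an unmeasured offset s of -14 to +14 mm along x (fixed while working; centred across). When loaded, a strip's underside is at z = 16 and its middle at x = 0+s.
- lip_nominal (a point): Where the brass lip's top inner edge would be at s = 0: magazine x -50, z 22 mm. The lip (6 thick, top 6 above the floor) closes the channel's -x end and is open above: a strip can slide in over it. Channel: y = 0, 16 wide, floor at z = 16, walls to z = 28 with a flared mouth to about 32, from x -56+s to 76+s.
- follower_nominal (a point): Where the foot of the red follower's resting face would be at s = 0: magazine x +36, z 16 mm. Face 14.5 wide, top at z = 35.5. It pushes back up to 17 mm in +x to a hard stop (at 14 mm a 100 mm strip just clears the lip). Spring 2 N at rest, +0.15 N per mm, about 4.6 N at the stop. Behind, from x 80+s: housing to z = 40, clamp lever to z = 70.
- rail (a joint): Rail: aluminium bridge 40 x 76 mm with red feet and a black knob, sliding in the magazine's +x with 3 N friction. 0 = fully open, 0.072 m = closed, at its end stop. Underside at z = 35.5, 2.5 mm over a loaded strip; a strip not down blocks it. Front edge at magazine x = -102 mm open, -30 mm closed: it then covers the strip's tail, not the tab.
- rail_knob (a point): Centre of the top of the rail's black upright knob, 18 mm in diameter and 25 mm high; the bridge's top is 25 mm below this point (z = 66.5 mm in the magazine's frame).
- gauge: Bystander: dial gauge lying face up on a round black foot, 68 diameter, 80 high. Origin: centre of the underside.
- master: Bystander: steel setting ring, 84 diameter, 22 high. Origin: centre of the underside.
- wrench: Bystander: wrench lying on the bench.
- cup: Bystander: grey cup, 72 diameter, 50 high. Origin: centre of the underside.
Mind the look-alikes: they are no part of the job. Leave any purple look-alike of the strip alone.

How it is judged:
By the outcome, as a careful person would: the job done as asked, in the order asked, and still so for the second after the job is handed in, with the robot touching nothing.
It also fails if it takes over 58 s, if anything falls off the work surface, if the arm or the gripper's body presses on something with over 40 N, if the wrist force passes 120 N, or if a joint passes its speed limit or range.

## Working session

There is one attempt and no reset: what is moved stays moved. The work goes in short steps, Python scripts to look and compute and a tool call to move; the robot and the scene stay as the last step left them, time stands still between calls to the robot, and variables do not carry over. Pictures are saved under pics/ and viewed, at most 10 in all, crops included, and the job is handed in when it is done.

Besides the shell and the picture viewer there is one more tool, called after "Call:" in YAML: its name, and indented under it one key for each argument. carry_out: Moves the arm, as the interface text tells. Its arguments: {"type":"object","properties":{"plan":{"type":"array"},"gripper":{"type":"number"}},"required":["plan"]}

```bash
mkdir -p pics; cat > h.py <<'E'
import numpy as np, cv2
from plant import bot
def ray(cam,u,v,z):
    m=bot.camera_model(cam);K=np.array(m["camera_matrix"]);R=np.array(m["R"]);t=np.array(m["t"])
    d=R.T@np.linalg.inv(K)@np.array([u,v,1.]);c=-R.T@t
    return c+d*(z-c[2])/d[2]
def proj(cam,X):
    m=bot.camera_model(cam);p=np.array(m["camera_matrix"])@(np.array(m["R"])@np.array(X,float)+np.array(m["t"]));return p[:2]/p[2]
def snap(cam,name):
    a=np.array(bot.capture(cam));cv2.imwrite(f"pics/{name}.png",a[:,:,::-1]);return a
E
python3 - <<'E'
from h import *
a=snap("scene","s0");b=snap("top","t0")
o=bot.get_obs();print(o,bot.grip_point_offset)
for c in("scene","top"):
    m=bot.camera_model(c);print(c,-np.array(m["R"]).T@np.array(m["t"]),np.array(m["R"]).round(2).tolist(),m["camera_matrix"])
E
```

```text
{'time': 0.1, 'joint_positions': array([ 1.19499754e+00,  3.42633536e-01,  1.52491874e+00,  3.56002616e-06,
        1.27538116e+00, -1.46010645e-01]), 'dq': array([-0.00156775, -0.00059636, -0.00425978,  0.00114704,  0.00135878,
        0.00095587]), 'tau': array([ 3.48778041e-03, -4.31995904e+01, -2.44697517e+01,  7.20152026e-02,
        5.24326286e-02, -6.42283726e-05]), 'tool_pos': array([119.43048612, 510.86940055, 226.12554017]), 'tcp_rot': array([-3.14026663e+00, -1.98442362e-04,  2.91180335e+00]), 'contact_force': array([-0.71370527, -0.31652666,  0.01068397]), 'moment': array([ 0.02649463, -0.02570438,  0.00379381]), 'finger_force': 0.0, 'grip_width': 91.68275393894436} 18.8
scene [1188.62179559   58.36195173  693.82600037] [[-0.06, 1.0, -0.01], [0.72, 0.03, -0.69], [-0.69, -0.05, -0.72]] [[388.89692856   0.         277.15908116]
 [  0.         388.89692856 208.62033749]
 [  0.           0.           1.        ]]
top [ 469.62319614   -5.20145515 1611.34237527] [[0.0, -1.0, -0.01], [-1.0, -0.0, -0.06], [0.06, 0.01, -1.0]] [[546.17357676   0.         275.2070274 ]
 [  0.         546.17357676 218.27479438]
 [  0.           0.           1.        ]]
```

View pics/s0.png

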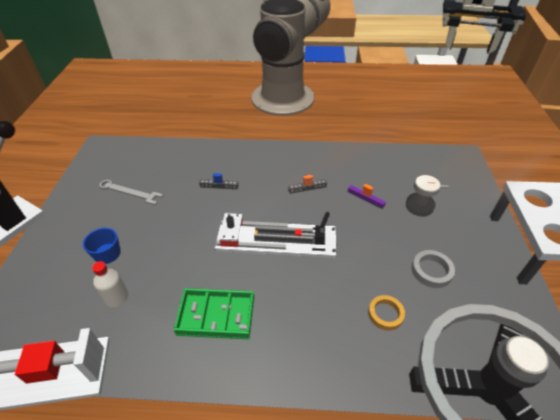

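View pics/t0.png

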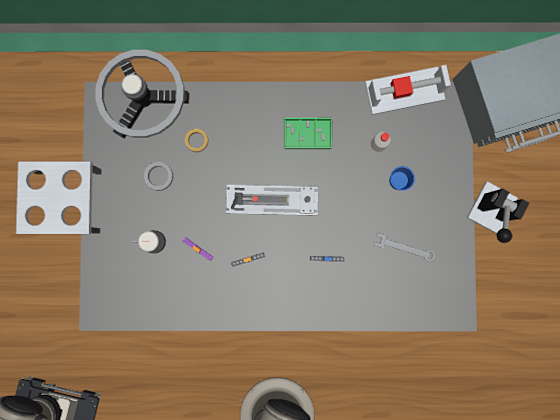

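Candidates for the orange-tab strip: the dark bar with an orange tab at scene (308,183) / top (248,260), and the purple bar with an orange tab at scene (367,193) / top (197,248). The blue-tabbed spare is at scene (218,183). The dark steel one fits the description. I'll confirm it in an enlarged crop.

```bash
python3 - <<'E'
from h import *
b=cv2.imread("pics/t0.png");s=cv2.imread("pics/s0.png")
A=cv2.resize(s[165:265,200:400],(800,400),interpolation=cv2.INTER_CUBIC)
B=cv2.resize(b[180:220,220:325],(0,0),fx=5,fy=5,interpolation=cv2.INTER_CUBIC)
C=np.zeros((600,800,3),np.uint8);C[:400]=A;C[400:600,:525]=B
B2=cv2.resize(b[235:275,180:275],(0,0),fx=2.8,fy=2.8,interpolation=cv2.INTER_CUBIC);C[400:400+B2.shape[0],530:530+B2.shape[1]]=B2
cv2.imwrite("pics/c0.png",C)
for n,im,z in(("top",b,43),("scene",s,30)):
    h=cv2.cvtColor(im,cv2.COLOR_BGR2HSV)
    for nm,lo,hi in(("orange",(8,150,100),(20,255,255)),("orangered",(4,150,100),(20,255,255)),("red",(0,150,100),(4,255,255))):
        k=cv2.inRange(h,lo,hi);N,_,st,ce=cv2.connectedComponentsWithStats(k)
        for i in range(1,N):
            if st[i,4]>6 and 160<ce[i][1]<280: print(n,nm,st[i].tolist(),ce[i].round(1),ray(n,*ce[i],z).round(1))
# dark strip in top
h=cv2.cvtColor(b,cv2.COLOR_BGR2HSV);g=cv2.cvtColor(b,cv2.COLOR_BGR2GRAY)
roi=g[248:272,225:272];k=(roi<105).astype(np.uint8)
print((roi[::2,::2]))
E
```

```text
top orange [16, 163, 1, 26, 26] [ 16.  175.5] [688.  755.5  43. ]
top orange [43, 177, 2, 7, 7] [ 43.7 180. ] [674.8 674.6  43. ]
top orange [474, 176, 2, 24, 25] [474.  187.9] [ 651.5 -568.6   43. ]
top orange [510, 192, 7, 4, 8] [512.8 193.2] [ 636.  -679.4   43. ]
top orange [14, 197, 2, 29, 29] [ 14.9 211. ] [584.8 755.7  43. ]
top orange [35, 207, 8, 5, 11] [ 39.1 208.3] [592.7 685.8  43. ]
top orange [70, 207, 10, 18, 28] [ 75.6 215.1] [572.9 579.6  43. ]
top orange [35, 213, 9, 12, 17] [ 40.1 219.6] [559.8 682.   43. ]
top orange [475, 223, 2, 23, 24] [475.  233.6] [ 519.9 -568.6   43. ]
top orange [15, 234, 23, 2, 40] [ 26.5 234.4] [517.2 720.3  43. ]
top orange [42, 234, 8, 1, 8] [ 45.5 234. ] [518.4 665.4  43. ]
top orange [51, 234, 15, 1, 15] [ 58. 234.] [518.5 629.3  43. ]
top orange [67, 234, 7, 2, 9] [ 70.1 234.3] [517.5 594.3  43. ]
top orange [75, 234, 5, 2, 10] [ 77.  234.5] [517.  574.5  43. ]
top orange [193, 246, 7, 6, 23] [196.3 248.7] [476.4 230.5  43. ]
top orange [243, 257, 9, 5, 25] [247.  259.1] [446.6  84.7  43. ]
top orange [476, 266, 1, 28, 28] [476.  279
[... 2927 characters left out ...]
57 156 157 157 159 160 160 159 120 114 172 180  70 109 149  89 130
  133 166 163 161 161 161]
 [157 157 157 160 155 157  99  90 120 134 177 179 176 126 136 168 166 163
  161 161 162 161 161 161]
 [157 157 159 115 108  98 180  95 154 100 105 119 165 163 161 161 160 161
  161 162 161 161 162 162]
 [157 157 159 103 143  99 104 121 141 165 163 161 161 160 161 161 160 161
  162 161 161 162 162 161]
 [157 158 159 156 124 145 165 161 160 159 160 160 160 160 160 160 161 161
  162 162 161 162 162 162]
 [156 157 158 158 159 159 159 159 158 159 160 160 160 161 160 160 161 161
  161 161 162 162 162 162]
 [157 158 158 158 157 158 159 159 159 159 160 160 160 161 160 160 161 161
  161 162 162 163 162 162]]
```

View pics/c0.png

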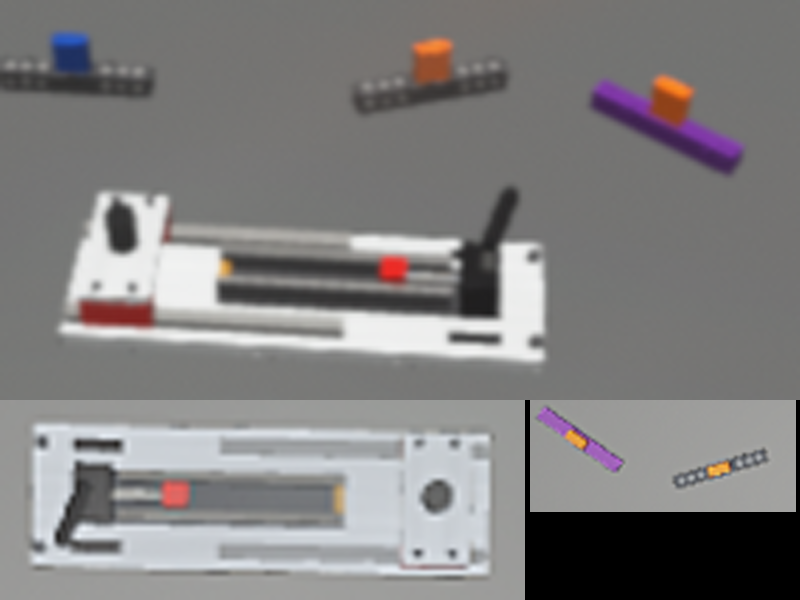

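The crop confirms it: the dark steel bar with the orange tab at top (247,259), world about (446,85), is the target. The purple one is a decoy. Next I'll measure the strip's yaw and the magazine's frame.

```bash
python3 - <<'E'
from h import *
b=cv2.imread("pics/t0.png");hsv=cv2.cvtColor(b,cv2.COLOR_BGR2HSV).astype(int);g=cv2.cvtColor(b,cv2.COLOR_BGR2GRAY).astype(int)
def pts(mask,x0,y0,z):
    ys,xs=np.nonzero(mask);return np.array([ray("top",x+x0,y+y0,z)[:2] for x,y in zip(xs,ys)])
# strip
r=np.s_[248:272,225:272];m=(abs(g[r]-160)>8)|(hsv[r][:,:,1]>60)
m=cv2.morphologyEx(m.astype(np.uint8),cv2.MORPH_CLOSE,np.ones((3,3)));N,l,st,_=cv2.connectedComponentsWithStats(m);m=l==1+st[1:,4].argmax()
P=pts(m,225,248,12).astype(np.float32);print("strip",cv2.minAreaRect(P),P.mean(0))
d=np.linalg.svd(P-P.mean(0))[2][0];print(np.arctan2(d[1],d[0]))
# magazine
r=np.s_[175:225,215:330];m=(g[r]>185).astype(np.uint8);N,l,st,_=cv2.connectedComponentsWithStats(m);m=(l==1+st[1:,4].argmax()).astype(np.uint8)
c,_=cv2.findContours(m,cv2.RETR_EXTERNAL,cv2.CHAIN_APPROX_NONE);H=cv2.convexHull(c[0])[:,0]
P=np.array([ray("top",x+215,y+175,12)[:2] for x,y in H]).astype(np.float32);R=cv2.minAreaRect(P);print("mag",R,cv2.boxPoints(R).round(1).tolist())
for x in (282,284,285,286,287,288,289,290,291):print(x,b[199,x].tolist(),b[200,x].tolist())
for nm,mm,z in(("red",(hsv[:,:,1]>90)&((hsv[:,:,0]<8)|(hsv[:,:,0]>172)),35.5),("brass",(hsv[:,:,1]>50)&(hsv[:,:,0]>10)&(hsv[:,:,0]<30),22)):
    q=mm[190:212,225:300].astype(np.uint8);N,l,st,ce=cv2.connectedComponentsWithStats(q)
    for i in range(1,N):
        if st[i,4]>3:
            P=pts(l==i,225,190,z);print(nm,st[i]+[225,190,0,0,0],P.mean(0).round(1),P.min(0).round(1),P.max(0).round(1))
# knob dark
q=(g[190:212,300:315]<110).astype(np.uint8);P=pts(q,300,190,66.5);print("knob",len(P),P.mean(0))
E
```

```text
strip ((445.8848876953125, 84.36103057861328), (17.043487548828125, 101.79247283935547), 16.691736221313477) [445.96152  84.33711]
-1.2773438
mag ((620.6278076171875, 14.440658569335938), (267.2878723144531, 83.15022277832031), 88.78406524658203) [[576.2000122070312, -118.30000305175781], [659.4000244140625, -120.0999984741211], [665.0, 147.1999969482422], [581.9000244140625, 148.89999389648438]]
282 [122, 119, 116] [121, 119, 116]
284 [122, 119, 116] [122, 118, 115]
285 [122, 116, 111] [122, 115, 110]
286 [120, 128, 135] [120, 127, 135]
287 [109, 157, 184] [108, 157, 185]
288 [144, 176, 196] [143, 175, 197]
289 [205, 204, 202] [205, 204, 201]
290 [216, 209, 203] [215, 209, 202]
291 [213, 207, 202] [212, 207, 202]
red [252 196   6   6  30] [621.9  64.2] [614.4  56.9] [629.   71.4]
brass [287 197   2   6  11] [620.7 -31.5] [612.7 -33.1] [627.4 -30.2]
knob 28 [615.83457817 -86.07553562]
```

Call:
carry_out:
  plan:
    - {"tx": 27, "ty": -35.5, "tz": -8, "rz": -0.0874}
    - {"tx": 27, "ty": -35.5, "tz": -8, "rz": -0.0874}
    - {"tx": 27, "ty": -35.5, "tz": -8, "rz": -0.0874}
    - {"tx": 27, "ty": -35.5, "tz": -8, "rz": -0.0874}
    - {"tx": 27, "ty": -35.5, "tz": -8, "rz": -0.0874}
    - {"tx": 27, "ty": -35.5, "tz": -8, "rz": -0.0874}
    - {"tx": 27, "ty": -35.5, "tz": -8, "rz": -0.0874}
    - {"tx": 27, "ty": -35.5, "tz": -8, "rz": -0.0874}
    - {"tx": 27, "ty": -35.5, "tz": -8, "rz": -0.0874}
    - {"tx": 27, "ty": -35.5, "tz": -8, "rz": -0.0874}
    - {"tx": 27, "ty": -35.5, "tz": -8, "rz": -0.0874}
    - {"tx": 27, "ty": -35.5, "tz": -8, "rz": -0.0874}
  gripper: 0.4

```text
invalid input at $.plan[0]: expected keys tx, ty, tz, rx, ry, rz
```

Call:
carry_out:
  plan:
    - {}
    - {}
    - {}

```text
invalid input at $.plan[0]: expected keys tx, ty, tz, rx, ry, rz
```

Call:
carry_out:
  plan:
    - {"tx": 27, "ty": -35.5, "tz": -8, "rx": 0, "ry": 0, "rz": -0.0874}
    - {"tx": 27, "ty": -35.5, "tz": -8, "rx": 0, "ry": 0, "rz": -0.0874}
    - {"tx": 27, "ty": -35.5, "tz": -8, "rx": 0, "ry": 0, "rz": -0.0874}
    - {"tx": 27, "ty": -35.5, "tz": -8, "rx": 0, "ry": 0, "rz": -0.0874}
    - {"tx": 27, "ty": -35.5, "tz": -8, "rx": 0, "ry": 0, "rz": -0.0874}
    - {"tx": 27, "ty": -35.5, "tz": -8, "rx": 0, "ry": 0, "rz": -0.0874}
    - {"tx": 27, "ty": -35.5, "tz": -8, "rx": 0, "ry": 0, "rz": -0.0874}
    - {"tx": 27, "ty": -35.5, "tz": -8, "rx": 0, "ry": 0, "rz": -0.0874}
    - {"tx": 27, "ty": -35.5, "tz": -8, "rx": 0, "ry": 0, "rz": -0.0874}
    - {"tx": 27, "ty": -35.5, "tz": -8, "rx": 0, "ry": 0, "rz": -0.0874}
    - {"tx": 27, "ty": -35.5, "tz": -8, "rx": 0, "ry": 0, "rz": -0.0874}
    - {"tx": 27, "ty": -35.5, "tz": -8, "rx": 0, "ry": 0, "rz": -0.0874}
  gripper: 0.4

```text
time: 1.3
tool_pos: [444.2, 83.5, 130.3]
tcp_rot: [-3.141, -0.0, 1.859]
contact_force: [1.1, 0.5, -0.3]
grip_width: 55.0
finger_force: 0.0
```

Call:
carry_out:
  plan:
    - {"tx": 0, "ty": 0, "tz": 0, "rx": 0, "ry": 0, "rz": 0}
    - {"tx": 0, "ty": 0, "tz": 0, "rx": 0, "ry": 0, "rz": 0}

```text
time: 1.5
tool_pos: [443.3, 84.6, 130.2]
tcp_rot: [-3.14, -0.001, 1.861]
contact_force: [-0.8, 0.2, 0.5]
grip_width: 55.1
finger_force: 0.0
```

Call:
carry_out:
  plan:
    - {"tx": 2.6, "ty": 0, "tz": -35, "rx": 0, "ry": 0, "rz": 0}
    - {"tx": 0, "ty": 0, "tz": -35, "rx": 0, "ry": 0, "rz": 0}
    - {"tx": 0, "ty": 0, "tz": -25, "rx": 0, "ry": 0, "rz": 0}
    - {"tx": 0, "ty": 0, "tz": -10, "rx": 0, "ry": 0, "rz": 0}
    - {"tx": 0, "ty": 0, "tz": -5, "rx": 0, "ry": 0, "rz": 0}
    - {"tx": 0, "ty": 0, "tz": 0, "rx": 0, "ry": 0, "rz": 0}
    - {"tx": 0, "ty": 0, "tz": 0, "rx": 0, "ry": 0, "rz": 0}

```text
time: 2.2
tool_pos: [446.9, 85.5, 21.8]
tcp_rot: [3.14, 0.001, 1.864]
contact_force: [-0.1, 0.2, -0.1]
grip_width: 54.9
finger_force: 0.0
```

```bash
python3 - <<'E'
from h import *
a=snap("scene","s1")
cv2.imwrite("pics/c1.png",cv2.resize(a[120:220,230:380,::-1],(0,0),fx=5,fy=5,interpolation=cv2.INTER_CUBIC))
E
```

```text
(no output)
```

View pics/c1.png

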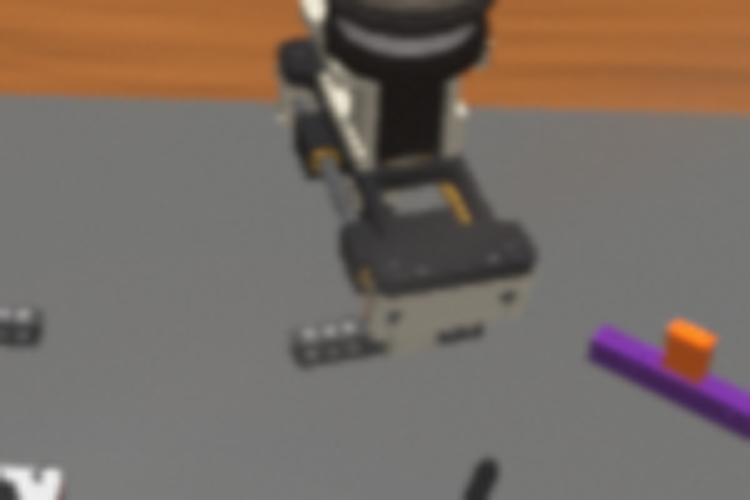

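The gripper straddles the dark strip's tab at crop (440,300), parallel to the strip. The purple decoy is well clear. Closing.

Call:
carry_out:
  plan:
    - {"tx": 0, "ty": 0, "tz": -1, "rx": 0, "ry": 0, "rz": 0}
    - {"tx": 0, "ty": 0, "tz": 0, "rx": 0, "ry": 0, "rz": 0}
    - {"tx": 0, "ty": 0, "tz": 0, "rx": 0, "ry": 0, "rz": 0}
    - {"tx": 0, "ty": 0, "tz": 0, "rx": 0, "ry": 0, "rz": 0}
    - {"tx": 0, "ty": 0, "tz": 0, "rx": 0, "ry": 0, "rz": 0}
    - {"tx": 0, "ty": 0, "tz": 0, "rx": 0, "ry": 0, "rz": 0}
    - {"tx": 0, "ty": 0, "tz": 0, "rx": 0, "ry": 0, "rz": 0}
  gripper: 1

```text
time: 2.95
tool_pos: [446.3, 85.2, 19.8]
tcp_rot: [3.141, 0.0, 1.863]
contact_force: [-0.0, -0.4, -0.7]
grip_width: 9.9
finger_force: 30.0
```

Call:
carry_out:
  plan:
    - {"tx": 0, "ty": 0, "tz": 10, "rx": 0, "ry": 0, "rz": 0}
    - {"tx": 0, "ty": 0, "tz": 35, "rx": 0, "ry": 0, "rz": 0}
    - {"tx": 0, "ty": 0, "tz": 35, "rx": 0, "ry": 0, "rz": 0}
    - {"tx": 0, "ty": 0, "tz": 0, "rx": 0, "ry": 0, "rz": 0}
    - {"tx": 0, "ty": 0, "tz": 0, "rx": 0, "ry": 0, "rz": 0}

```text
time: 3.45
tool_pos: [446.4, 85.2, 100.6]
tcp_rot: [3.14, 0.001, 1.863]
contact_force: [-1.1, 0.2, -2.1]
grip_width: 9.8
finger_force: 30.0
```

```bash
python3 - <<'E'
from h import *
for i in range(4):
    a=bot.capture("scene");o=bot.get_obs();print(o["tool_pos"].round(2),o["tcp_rot"].round(4),o["contact_force"].round(2),o["grip_width"],o["finger_force"])
a=snap("scene","s2")
cv2.imwrite("pics/c2.png",cv2.resize(a[110:200,250:370,::-1],(0,0),fx=6,fy=6,interpolation=cv2.INTER_CUBIC))
E
```

```text
[445.65  85.23  99.63] [-3.1413e+00 -1.0000e-04  1.8631e+00] [ 0.07  0.81 -1.47] 9.996406501598182 29.99969244003296
[445.32  85.2   99.09] [-3.140e+00 -4.000e-04  1.863e+00] [-0.22  0.74 -1.1 ] 9.75625167355788 29.999713003635406
[445.21  85.18  98.79] [-3.1393e+00 -6.0000e-04  1.8630e+00] [-0.38 -0.31 -1.52] 9.835776001435317 29.999634325504303
[445.29  85.19  98.72] [-3.1392e+00 -7.0000e-04  1.8630e+00] [-0.21  0.84 -2.16] 10.243790867399216 29.999679923057556
```

View pics/c2.png

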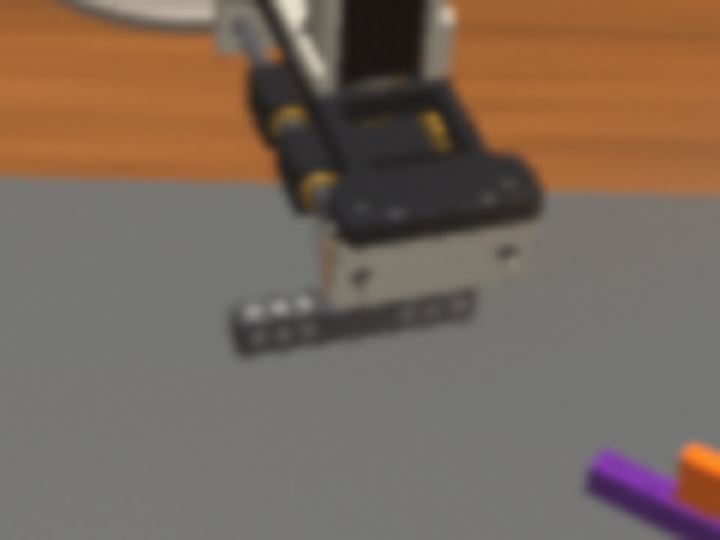

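The strip is held level by its tab (crop (400,250)), about centred between the pads. Carrying it over the channel next.

Call:
carry_out:
  plan:
    - {"tx": 29.2, "ty": -15.3, "tz": 0, "rx": 0, "ry": 0, "rz": -0.0523}
    - {"tx": 29.2, "ty": -15.3, "tz": 0, "rx": 0, "ry": 0, "rz": -0.0523}
    - {"tx": 29.2, "ty": -15.3, "tz": 0, "rx": 0, "ry": 0, "rz": -0.0523}
    - {"tx": 29.2, "ty": -15.3, "tz": 0, "rx": 0, "ry": 0, "rz": -0.0523}
    - {"tx": 29.2, "ty": -15.3, "tz": 0, "rx": 0, "ry": 0, "rz": -0.0523}
    - {"tx": 29.2, "ty": -15.3, "tz": 0, "rx": 0, "ry": 0, "rz": -0.0523}
    - {"tx": 0, "ty": 0, "tz": -10, "rx": 0, "ry": 0, "rz": 0}
    - {"tx": 0, "ty": 0, "tz": -20, "rx": 0, "ry": 0, "rz": 0}
    - {"tx": 0, "ty": 0, "tz": -10, "rx": 0, "ry": 0, "rz": 0}
    - {"tx": 0, "ty": 0, "tz": 0, "rx": 0, "ry": 0, "rz": 0}
    - {"tx": 0, "ty": 0, "tz": 0, "rx": 0, "ry": 0, "rz": 0}

```text
time: 4.8
tool_pos: [621.1, -6.3, 59.7]
tcp_rot: [-3.141, -0.0, 1.55]
contact_force: [-0.1, 0.2, -0.4]
grip_width: 9.9
finger_force: 30.0
```

```bash
python3 - <<'E'
from h import *
for i in range(4):
    a=bot.capture("scene");o=bot.get_obs();print(o["tool_pos"].round(2),o["tcp_rot"].round(4),o["contact_force"].round(2))
a=snap("scene","s3")
cv2.imwrite("pics/c3.png",cv2.resize(a[165:265,205:345,::-1],(0,0),fx=5.5,fy=5.5,interpolation=cv2.INTER_CUBIC))
E
```

```text
[621.57  -6.36  60.3 ] [3.1408e+00 1.0000e-04 1.5496e+00] [ 0.02 -0.55 -1.42]
[621.8   -6.45  60.66] [3.1400e+00 2.0000e-04 1.5495e+00] [ 0.31  0.21 -0.84]
[621.86  -6.51  60.75] [3.1398e+00 2.0000e-04 1.5495e+00] [ 0.07 -0.15 -1.54]
[621.81  -6.5   60.7 ] [3.1399e+00 2.0000e-04 1.5494e+00] [ 0.83 -0.05 -1.73]
```

View pics/c3.png

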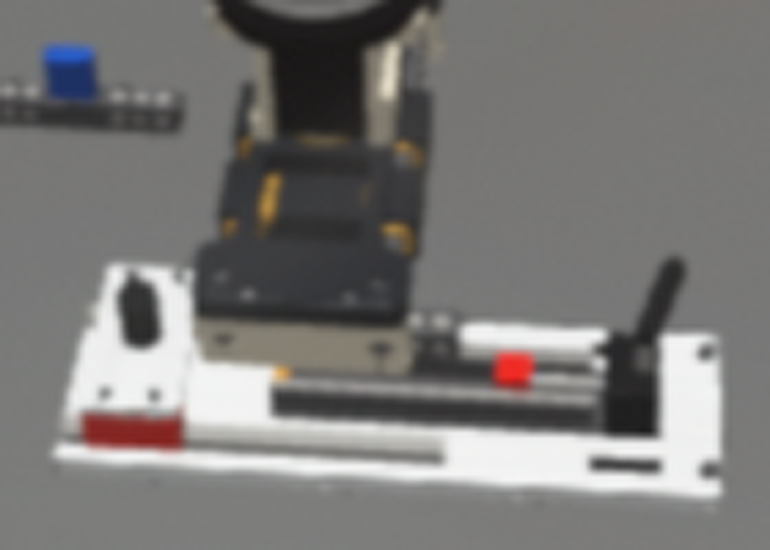

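The strip hangs over the channel, with its front end at crop (450,330) short of the red follower at (515,368) and its tail clear of the rail. I'll nudge it sideways onto the axis and lower it slowly.

Call:
carry_out:
  plan:
    - {"tx": -1.2, "ty": 0, "tz": -3, "rx": 0, "ry": 0, "rz": 0}
    - {"tx": 0, "ty": 0, "tz": -3, "rx": 0, "ry": 0, "rz": 0}
    - {"tx": 0, "ty": 0, "tz": -2, "rx": 0, "ry": 0, "rz": 0}
    - {"tx": 0, "ty": 0, "tz": 0, "rx": 0, "ry": 0, "rz": 0}
    - {"tx": 0, "ty": 0, "tz": -2, "rx": 0, "ry": 0, "rz": 0}
    - {"tx": 0, "ty": 0, "tz": -1, "rx": 0, "ry": 0, "rz": 0}
    - {"tx": 0, "ty": 0, "tz": -1, "rx": 0, "ry": 0, "rz": 0}
    - {"tx": 0, "ty": 0, "tz": 0, "rx": 0, "ry": 0, "rz": 0}
    - {"tx": 0, "ty": 0, "tz": 0, "rx": 0, "ry": 0, "rz": 0}

```text
time: 5.95
tool_pos: [620.6, -6.6, 48.0]
tcp_rot: [3.14, 0.0, 1.549]
contact_force: [1.8, 0.3, -0.9]
grip_width: 9.5
finger_force: 30.0
```

Call:
carry_out:
  plan:
    - {"tx": 0, "ty": 0, "tz": -1, "rx": 0, "ry": 0, "rz": 0}
    - {"tx": 0, "ty": 0, "tz": -1, "rx": 0, "ry": 0, "rz": 0}
    - {"tx": 0, "ty": 0, "tz": 0, "rx": 0, "ry": 0, "rz": 0}
    - {"tx": 0, "ty": 0, "tz": 0, "rx": 0, "ry": 0, "rz": 0}

```text
time: 6.35
tool_pos: [620.8, -6.7, 47.7]
tcp_rot: [3.139, 0.0, 1.549]
contact_force: [-2.6, -0.0, 9.9]
grip_width: 10.3
finger_force: 30.0
```

Call:
carry_out:
  plan:
    - {"tx": 0, "ty": 0, "tz": 2, "rx": 0, "ry": 0, "rz": 0}
    - {"tx": -0.8, "ty": 0, "tz": 0, "rx": 0, "ry": 0, "rz": 0}
    - {"tx": 0, "ty": 0, "tz": -1, "rx": 0, "ry": 0, "rz": 0}
    - {"tx": 0, "ty": 0, "tz": -1, "rx": 0, "ry": 0, "rz": 0}
    - {"tx": 0, "ty": 0, "tz": 0, "rx": 0, "ry": 0, "rz": 0}
    - {"tx": 0, "ty": 0, "tz": 0, "rx": 0, "ry": 0, "rz": 0}

```text
time: 6.95
tool_pos: [620.6, -6.7, 47.7]
tcp_rot: [3.138, 0.0, 1.549]
contact_force: [-0.3, 0.7, 12.8]
grip_width: 9.4
finger_force: 30.0
```

```bash
python3 - <<'E'
from h import *
for i in range(3):
    a=bot.capture("top");o=bot.get_obs();print(o["tool_pos"].round(2),o["tcp_rot"].round(4),o["contact_force"].round(2),o["moment"].round(3))
E
```

```text
[620.63  -6.71  47.68] [3.1380e+00 3.0000e-04 1.5492e+00] [ 0.45 -0.1  12.85] [0.052 0.052 0.004]
[620.63  -6.68  47.69] [3.1380e+00 3.0000e-04 1.5492e+00] [ 0.47  0.2  12.87] [ 0.036  0.101 -0.021]
[620.62  -6.69  47.67] [3.1380e+00 3.0000e-04 1.5492e+00] [ 0.44  0.2  12.76] [ 0.038  0.137 -0.022]
```

Call:
carry_out:
  plan:
    - {"tx": 1, "ty": 0, "tz": 3, "rx": 0, "ry": 0, "rz": 0}
    - {"tx": 0, "ty": 0, "tz": 0, "rx": 0, "ry": 0, "rz": 0}
    - {"tx": 0, "ty": 0, "tz": 0, "rx": 0, "ry": 0, "rz": 0}
    - {"tx": 0, "ty": 0, "tz": 0, "rx": 0, "ry": 0, "rz": 0}

```text
time: 7.5
tool_pos: [620.3, -6.6, 48.4]
tcp_rot: [-3.141, -0.0, 1.549]
contact_force: [0.5, 0.4, 1.9]
grip_width: 9.7
finger_force: 30.0
```

```bash
python3 - <<'E'
from h import *
for i in range(4):
    a=bot.capture("top");o=bot.get_obs();print(o["tool_pos"].round(2),o["tcp_rot"].round(4),o["contact_force"].round(2),o["moment"].round(3))
a=snap("top","t4");s=snap("scene","s4")
A=cv2.resize(a[180:220,220:325,::-1],(0,0),fx=7,fy=7,interpolation=cv2.INTER_CUBIC);B=cv2.resize(s[205:255,210:345,::-1],(0,0),fx=5.4,fy=5.4,interpolation=cv2.INTER_CUBIC)
C=np.zeros((A.shape[0]+B.shape[0],735,3),np.uint8);C[:A.shape[0],:A.shape[1]]=A;C[A.shape[0]:,:B.shape[1]]=B
cv2.imwrite("pics/c4.png",C)
E
```

```text
[620.27  -6.56  48.45] [-3.1413 -0.      1.5492] [ 0.93 -0.51  0.69] [-0.037 -0.192  0.023]
[620.29  -6.59  48.46] [-3.1414 -0.      1.5492] [1.54 0.1  0.84] [-0.075 -0.183 -0.017]
[620.23  -6.58  48.44] [-3.1412e+00 -1.0000e-04  1.5492e+00] [1.97 0.01 1.18] [-0.079 -0.257  0.047]
[620.26  -6.56  48.48] [-3.1413 -0.      1.5492] [ 1.77 -0.25  0.35] [-0.099 -0.278 -0.021]
```

View pics/c4.png

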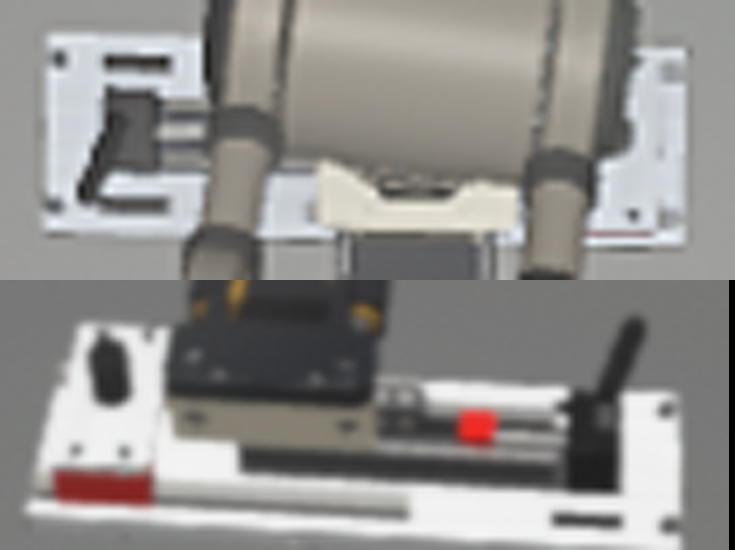

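The strip front at crop (405,395) is still above the walls, with light contact. I'll lift free, take a baseline, and probe sideways.

Call:
carry_out:
  plan:
    - {"tx": 0, "ty": 0, "tz": 4, "rx": 0, "ry": 0, "rz": 0}
    - {"tx": 0, "ty": 0, "tz": 0, "rx": 0, "ry": 0, "rz": 0}
    - {"tx": 0, "ty": 0, "tz": 0, "rx": 0, "ry": 0, "rz": 0}
    - {"tx": 0, "ty": 0, "tz": 0, "rx": 0, "ry": 0, "rz": 0}
    - {"tx": 0, "ty": 0, "tz": 0, "rx": 0, "ry": 0, "rz": 0}
    - {"tx": 0, "ty": 0, "tz": 0, "rx": 0, "ry": 0, "rz": 0}

```text
time: 8.4
tool_pos: [620.3, -6.6, 52.6]
tcp_rot: [-3.141, -0.0, 1.549]
contact_force: [-0.1, -0.7, -1.2]
grip_width: 9.8
finger_force: 30.0
```

```bash
cat > rd.py <<'E'
from h import *
L=[]
for i in range(4):
    a=bot.capture("scene");o=bot.get_obs();L.append(np.r_[o["tool_pos"],o["tcp_rot"]%(2*np.pi),o["contact_force"],o["moment"]])
L=np.array(L);print("mean",L.mean(0).round(3).tolist(),"last",L[-1,:3].round(2))
E
python3 rd.py; python3 - <<'E'
from h import *
s=cv2.imread("pics/s4.png")
cv2.imwrite("pics/c5.png",cv2.resize(s[210:250,265:315],(0,0),fx=15,fy=15,interpolation=cv2.INTER_CUBIC))
E
```

```text
mean [620.326, -6.576, 52.683, 3.142, 4.712, 1.549, 0.051, 0.129, -1.164, -0.116, 0.059, 0.013] last [620.34  -6.56  52.71]
```

View pics/c5.png

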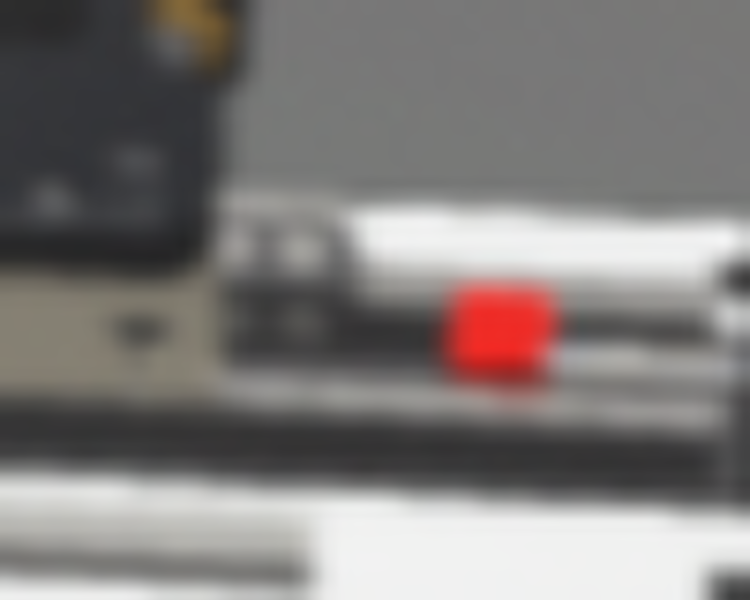

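Baseline is free. From the earlier press, the moment puts the contact on the −x edge, so the strip needs to go +x.

Call:
carry_out:
  plan:
    - {"tx": 1.3, "ty": 0, "tz": 0, "rx": 0, "ry": 0, "rz": 0}
    - {"tx": 0, "ty": 0, "tz": -2, "rx": 0, "ry": 0, "rz": 0}
    - {"tx": 0, "ty": 0, "tz": -2, "rx": 0, "ry": 0, "rz": 0}
    - {"tx": 0, "ty": 0, "tz": -1, "rx": 0, "ry": 0, "rz": 0}
    - {"tx": 0, "ty": 0, "tz": -1, "rx": 0, "ry": 0, "rz": 0}
    - {"tx": 0, "ty": 0, "tz": 0, "rx": 0, "ry": 0, "rz": 0}
    - {"tx": 0, "ty": 0, "tz": 0, "rx": 0, "ry": 0, "rz": 0}
    - {"tx": 0, "ty": 0, "tz": 0, "rx": 0, "ry": 0, "rz": 0}

```text
time: 9.4
tool_pos: [621.7, -6.6, 46.8]
tcp_rot: [3.141, -0.0, 1.549]
contact_force: [0.5, -0.3, -1.1]
grip_width: 9.7
finger_force: 30.0
```

```bash
python3 rd.py
```

```text
mean [621.681, -6.586, 46.789, 3.141, 1.571, 1.549, -0.407, 0.001, -1.397, -0.107, 0.04, 0.016] last [621.66  -6.58  46.77]
```

It's in the channel. Lowering to just above lip height, then advancing to the follower.

Call:
carry_out:
  plan:
    - {"tx": 0, "ty": 0, "tz": -1, "rx": 0, "ry": 0, "rz": 0}
    - {"tx": 0, "ty": 0, "tz": -1, "rx": 0, "ry": 0, "rz": 0}
    - {"tx": 0, "ty": 0, "tz": -1, "rx": 0, "ry": 0, "rz": 0}
    - {"tx": 0, "ty": 0, "tz": 0, "rx": 0, "ry": 0, "rz": 0}
    - {"tx": 0, "ty": 0, "tz": 0, "rx": 0, "ry": 0, "rz": 0}
    - {"tx": 0, "ty": 0, "tz": 0, "rx": 0, "ry": 0, "rz": 0}

```text
time: 10.2
tool_pos: [621.7, -6.6, 43.8]
tcp_rot: [3.141, 0.0, 1.549]
contact_force: [-0.5, 0.2, -1.8]
grip_width: 9.8
finger_force: 30.0
```

Call:
carry_out:
  plan:
    - {"tx": 0.06, "ty": 3, "tz": 0, "rx": 0, "ry": 0, "rz": 0}
    - {"tx": 0.06, "ty": 3, "tz": 0, "rx": 0, "ry": 0, "rz": 0}
    - {"tx": 0.06, "ty": 2, "tz": 0, "rx": 0, "ry": 0, "rz": 0}
    - {"tx": 0, "ty": 2, "tz": 0, "rx": 0, "ry": 0, "rz": 0}
    - {"tx": 0, "ty": 0, "tz": 0, "rx": 0, "ry": 0, "rz": 0}
    - {"tx": 0, "ty": 0, "tz": 0, "rx": 0, "ry": 0, "rz": 0}
    - {"tx": 0, "ty": 0, "tz": 0, "rx": 0, "ry": 0, "rz": 0}

```text
time: 10.9
tool_pos: [621.9, 3.4, 43.7]
tcp_rot: [3.141, 0.0, 1.549]
contact_force: [0.0, -0.4, -2.3]
grip_width: 9.7
finger_force: 30.0
```

```bash
python3 rd.py
```

```text
mean [621.857, 3.318, 43.741, 3.141, 1.571, 1.549, -0.547, 0.054, -1.313, -0.084, 0.068, 0.01] last [621.84   3.34  43.74]
```

Free still. Now 1 mm steps until the 2 N step appears.

Call:
carry_out:
  plan:
    - {"tx": 0.02, "ty": 1, "tz": 0, "rx": 0, "ry": 0, "rz": 0}
    - {"tx": 0.02, "ty": 1, "tz": 0, "rx": 0, "ry": 0, "rz": 0}
    - {"tx": 0, "ty": 0, "tz": 0, "rx": 0, "ry": 0, "rz": 0}
    - {"tx": 0, "ty": 0, "tz": 0, "rx": 0, "ry": 0, "rz": 0}

```text
time: 11.5
tool_pos: [621.9, 5.5, 43.7]
tcp_rot: [3.142, 0.0, 1.549]
contact_force: [0.3, 0.4, -1.8]
grip_width: 10.1
finger_force: 30.0
```

Call:
carry_out:
  plan:
    - {"tx": 0.02, "ty": 1, "tz": 0, "rx": 0, "ry": 0, "rz": 0}
    - {"tx": 0.02, "ty": 1, "tz": 0, "rx": 0, "ry": 0, "rz": 0}
    - {"tx": 0, "ty": 0, "tz": 0, "rx": 0, "ry": 0, "rz": 0}
    - {"tx": 0, "ty": 0, "tz": 0, "rx": 0, "ry": 0, "rz": 0}

```text
time: 11.9
tool_pos: [621.9, 7.5, 43.7]
tcp_rot: [3.142, 0.0, 1.549]
contact_force: [0.3, -0.1, -1.3]
grip_width: 9.9
finger_force: 30.0
```

Call:
carry_out:
  plan:
    - {"tx": 0.02, "ty": 1, "tz": 0, "rx": 0, "ry": 0, "rz": 0}
    - {"tx": 0.02, "ty": 1, "tz": 0, "rx": 0, "ry": 0, "rz": 0}
    - {"tx": 0, "ty": 0, "tz": 0, "rx": 0, "ry": 0, "rz": 0}
    - {"tx": 0, "ty": 0, "tz": 0, "rx": 0, "ry": 0, "rz": 0}

```text
time: 12.3
tool_pos: [622.0, 9.2, 43.8]
tcp_rot: [3.141, 0.0, 1.549]
contact_force: [-0.4, -2.4, -0.9]
grip_width: 9.7
finger_force: 30.0
```

```bash
python3 rd.py
```

```text
mean [621.993, 9.228, 43.772, 3.141, 0.0, 1.549, -0.478, -2.147, -0.92, -0.563, 0.115, 0.009] last [622.     9.29  43.76]
```

Follower contact is at y≈8.5 with 2.1 N, matching the spring spec. It needs 14–17 mm more, so I'll push gradually.

Call:
carry_out:
  plan:
    - {"tx": 0.04, "ty": 2, "tz": 0, "rx": 0, "ry": 0, "rz": 0}
    - {"tx": 0.04, "ty": 2, "tz": 0, "rx": 0, "ry": 0, "rz": 0}
    - {"tx": 0.04, "ty": 2, "tz": 0, "rx": 0, "ry": 0, "rz": 0}
    - {"tx": 0.04, "ty": 2, "tz": 0, "rx": 0, "ry": 0, "rz": 0}
    - {"tx": 0.04, "ty": 2, "tz": 0, "rx": 0, "ry": 0, "rz": 0}
    - {"tx": 0, "ty": 0, "tz": 0, "rx": 0, "ry": 0, "rz": 0}
    - {"tx": 0, "ty": 0, "tz": 0, "rx": 0, "ry": 0, "rz": 0}

```text
time: 13.2
tool_pos: [622.2, 19.7, 43.8]
tcp_rot: [3.141, -0.0, 1.549]
contact_force: [0.0, -3.1, 0.4]
grip_width: 9.7
finger_force: 30.0
```

Call:
carry_out:
  plan:
    - {"tx": 0.02, "ty": 1, "tz": 0, "rx": 0, "ry": 0, "rz": 0}
    - {"tx": 0.02, "ty": 1, "tz": 0, "rx": 0, "ry": 0, "rz": 0}
    - {"tx": 0.02, "ty": 1, "tz": 0, "rx": 0, "ry": 0, "rz": 0}
    - {"tx": 0.02, "ty": 1, "tz": 0, "rx": 0, "ry": 0, "rz": 0}
    - {"tx": 0, "ty": 0, "tz": 0, "rx": 0, "ry": 0, "rz": 0}
    - {"tx": 0, "ty": 0, "tz": 0, "rx": 0, "ry": 0, "rz": 0}

```text
time: 13.8
tool_pos: [622.3, 23.5, 43.8]
tcp_rot: [3.141, -0.0, 1.549]
contact_force: [0.7, -4.2, 0.8]
grip_width: 9.6
finger_force: 30.0
```

```bash
python3 rd.py
```

```text
mean [622.277, 23.495, 43.756, 3.141, 6.283, 1.549, -0.23, -4.446, 0.013, -0.832, 0.054, 0.016] last [622.28  23.47  43.74]
```

Call:
carry_out:
  plan:
    - {"tx": 0, "ty": 0, "tz": -1, "rx": 0, "ry": 0, "rz": 0}
    - {"tx": 0, "ty": 0, "tz": -1, "rx": 0, "ry": 0, "rz": 0}
    - {"tx": 0, "ty": 0, "tz": -1, "rx": 0, "ry": 0, "rz": 0}
    - {"tx": 0, "ty": 0, "tz": 0, "rx": 0, "ry": 0, "rz": 0}
    - {"tx": 0, "ty": 0, "tz": 0, "rx": 0, "ry": 0, "rz": 0}
    - {"tx": 0, "ty": 0, "tz": 0, "rx": 0, "ry": 0, "rz": 0}

```text
time: 14.6
tool_pos: [622.3, 23.4, 40.7]
tcp_rot: [3.141, 0.0, 1.549]
contact_force: [0.9, -4.1, 0.6]
grip_width: 9.7
finger_force: 30.0
```

```bash
python3 rd.py
```

```text
mean [622.299, 23.404, 40.683, 3.141, 0.0, 1.549, 0.654, -3.939, -0.248, -0.831, -0.079, -0.053] last [622.29  23.43  40.71]
```

Past the lip top with no resistance. Continuing to the floor.

Call:
carry_out:
  plan:
    - {"tx": 0, "ty": 0, "tz": -1, "rx": 0, "ry": 0, "rz": 0}
    - {"tx": 0, "ty": 0, "tz": -1, "rx": 0, "ry": 0, "rz": 0}
    - {"tx": 0, "ty": 0, "tz": -1, "rx": 0, "ry": 0, "rz": 0}
    - {"tx": 0, "ty": 0, "tz": -0.5, "rx": 0, "ry": 0, "rz": 0}
    - {"tx": 0, "ty": 0, "tz": -0.5, "rx": 0, "ry": 0, "rz": 0}
    - {"tx": 0, "ty": 0, "tz": 0, "rx": 0, "ry": 0, "rz": 0}
    - {"tx": 0, "ty": 0, "tz": 0, "rx": 0, "ry": 0, "rz": 0}
    - {"tx": 0, "ty": 0, "tz": 0, "rx": 0, "ry": 0, "rz": 0}

```text
time: 15.6
tool_pos: [622.2, 23.4, 36.7]
tcp_rot: [-3.142, 0.0, 1.549]
contact_force: [1.0, -4.5, 1.5]
grip_width: 9.7
finger_force: 30.0
```

```bash
python3 rd.py
```

```text
mean [622.24, 23.398, 36.701, 3.142, 0.0, 1.549, -0.052, -4.577, 0.783, -0.892, -0.007, 0.002] last [622.25  23.43  36.71]
```

Call:
carry_out:
  plan:
    - {"tx": 0, "ty": 0, "tz": -0.5, "rx": 0, "ry": 0, "rz": 0}
    - {"tx": 0, "ty": 0, "tz": -0.5, "rx": 0, "ry": 0, "rz": 0}
    - {"tx": 0, "ty": 0, "tz": 0, "rx": 0, "ry": 0, "rz": 0}
    - {"tx": 0, "ty": 0, "tz": 0, "rx": 0, "ry": 0, "rz": 0}
    - {"tx": 0, "ty": 0, "tz": 0, "rx": 0, "ry": 0, "rz": 0}

```text
time: 16.3
tool_pos: [622.3, 23.4, 35.8]
tcp_rot: [3.141, 0.0, 1.549]
contact_force: [-0.6, -4.9, 2.3]
grip_width: 9.8
finger_force: 30.0
```

```bash
python3 rd.py
```

```text
mean [622.264, 23.43, 35.794, 3.141, 3.142, 1.549, 0.268, -4.31, 2.254, -0.841, 0.064, -0.019] last [622.26  23.44  35.78]
```

Call:
carry_out:
  plan:
    - {"tx": 0, "ty": -0.5, "tz": 0, "rx": 0, "ry": 0, "rz": 0}
    - {"tx": 0, "ty": -0.5, "tz": 0, "rx": 0, "ry": 0, "rz": 0}
    - {"tx": 0, "ty": -0.5, "tz": 0, "rx": 0, "ry": 0, "rz": 0}
    - {"tx": 0, "ty": 0, "tz": 0, "rx": 0, "ry": 0, "rz": 0}
    - {"tx": 0, "ty": 0, "tz": 0, "rx": 0, "ry": 0, "rz": 0}

```text
time: 17.0
tool_pos: [622.3, 22.1, 35.8]
tcp_rot: [3.141, -0.0, 1.549]
contact_force: [-0.9, -2.1, 3.1]
grip_width: 9.7
finger_force: 30.0
```

```bash
python3 rd.py
```

```text
mean [622.254, 22.093, 35.793, 3.141, 6.283, 1.549, -0.216, -1.506, 2.811, -0.369, 0.125, 0.017] last [622.24  22.1   35.79]
```

Fy has dropped as the tail meets the lip's inner face, so the strip is behind the lip and on the floor. Releasing and rising.

Call:
carry_out:
  plan:
    - {"tx": 0, "ty": 0, "tz": 0, "rx": 0, "ry": 0, "rz": 0}
    - {"tx": 0, "ty": 0, "tz": 0, "rx": 0, "ry": 0, "rz": 0}
    - {"tx": 0, "ty": 0, "tz": 0, "rx": 0, "ry": 0, "rz": 0}
    - {"tx": 0, "ty": 0, "tz": 0, "rx": 0, "ry": 0, "rz": 0}
    - {"tx": 0, "ty": 0, "tz": 10, "rx": 0, "ry": 0, "rz": 0}
    - {"tx": 0, "ty": 0, "tz": 30, "rx": 0, "ry": 0, "rz": 0}
    - {"tx": 0, "ty": 0, "tz": 40, "rx": 0, "ry": 0, "rz": 0}
    - {"tx": 0, "ty": 0, "tz": 40, "rx": 0, "ry": 0, "rz": 0}
  gripper: 0.5

```text
time: 18.0
tool_pos: [621.9, 22.0, 157.5]
tcp_rot: [-3.141, -0.0, 1.549]
contact_force: [0.4, 0.1, -0.2]
grip_width: 45.7
finger_force: 0.0
```

Call:
carry_out:
  plan:
    - {"tx": -45, "ty": 0, "tz": 20, "rx": 0, "ry": 0, "rz": 0}
    - {"tx": -45, "ty": 0, "tz": 0, "rx": 0, "ry": 0, "rz": 0}
    - {"tx": -45, "ty": 0, "tz": 0, "rx": 0, "ry": 0, "rz": 0}
    - {"tx": -30, "ty": 0, "tz": 0, "rx": 0, "ry": 0, "rz": 0}

```text
time: 18.4
tool_pos: [454.4, 22.2, 176.5]
tcp_rot: [3.142, -0.0, 1.549]
contact_force: [-0.3, -0.2, 0.5]
grip_width: 46.0
finger_force: 0.0
```

```bash
python3 - <<'E'
from h import *
a=snap("top","t6");s=snap("scene","s6")
A=cv2.resize(a[180:220,220:325,::-1],(0,0),fx=7,fy=7,interpolation=cv2.INTER_CUBIC);B=cv2.resize(s[205:260,210:345,::-1],(0,0),fx=5.4,fy=5.4,interpolation=cv2.INTER_CUBIC)
C=np.zeros((A.shape[0]+B.shape[0],735,3),np.uint8);C[:A.shape[0],:A.shape[1]]=A;C[A.shape[0]:,:B.shape[1]]=B
cv2.imwrite("pics/c6.png",C)
E
```

```text
(no output)
```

View pics/c6.png

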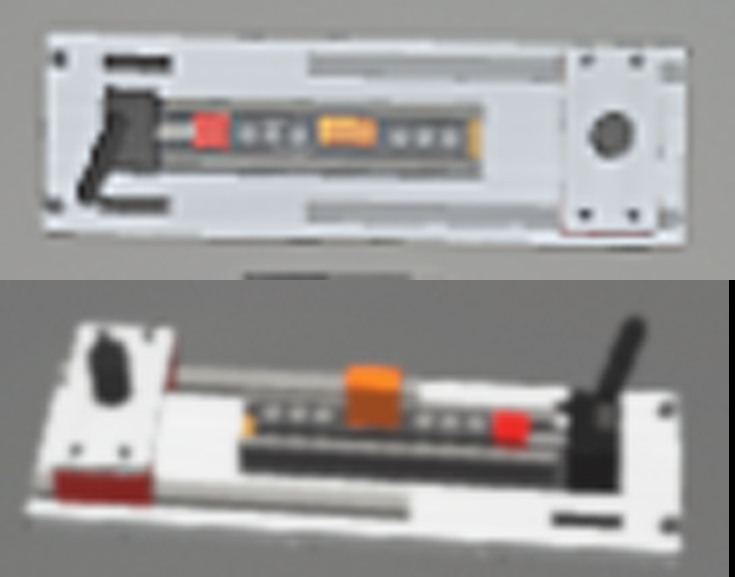

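The strip lies down between the follower (top-crop (211,130)) and the fully visible brass lip (474,138). Its top is flush with the walls and the tab is upright. Next, locating the knob.

```bash
python3 - <<'E'
from h import *
t=cv2.imread("pics/t6.png",0);s=cv2.imread("pics/s6.png",0)
def blob(im,x0,x1,y0,y1,th):
    q=(im[y0:y1,x0:x1]<th).astype(np.uint8);N,l,st,ce=cv2.connectedComponentsWithStats(q);i=1+st[1:,4].argmax();return st[i]+[x0,y0,0,0,0],ce[i]+[x0,y0]
st,c=blob(t,302,313,192,206,140);print("top",st,c,ray("top",*c,66.5).round(1),ray("top",*c,60).round(1))
st,c=blob(s,222,238,208,234,90);print("scene",st,c)
u=c[0]; 
for v in (st[1]+1,st[1]+3): print(ray("scene",u-1,v,66.5).round(1))
print("tab top",ray("top",220+347/7,180+131/7,59).round(1))
print("proj knob top @622/618", proj("scene",[619,-91.6,66.5]),proj("scene",[619,-86.5,66.5]),proj("top",[619,-91.6,66.5]),proj("top",[619,-86.5,66.5]))
E
```

```text
top [304 196   6   7  31] [306.87096774 198.90322581] [617.5 -85.9  66.5] [618.2 -86.3  60. ]
scene [227 216   7  12  62] [229.82258065 221.66129032]
[617.5 -88.7  66.5]
[623.4 -87.8  66.5]
tab top [618.8  20.1  59. ]
proj knob top @622/618 [227.38879754 217.47019065] [229.69512683 217.55116049] [308.87188935 198.38783388] [307.07477307 198.38808615]
```

Call:
carry_out:
  plan:
    - {"tx": 33.1, "ty": -21.7, "tz": -14, "rx": 0, "ry": 0, "rz": 0}
    - {"tx": 33.1, "ty": -21.7, "tz": -14, "rx": 0, "ry": 0, "rz": 0}
    - {"tx": 33.1, "ty": -21.7, "tz": -14, "rx": 0, "ry": 0, "rz": 0}
    - {"tx": 33.1, "ty": -21.7, "tz": -14, "rx": 0, "ry": 0, "rz": 0}
    - {"tx": 33.1, "ty": -21.7, "tz": -14, "rx": 0, "ry": 0, "rz": 0}
    - {"tx": 0, "ty": 0, "tz": 0, "rx": 0, "ry": 0, "rz": 0}
    - {"tx": 0, "ty": 0, "tz": 0, "rx": 0, "ry": 0, "rz": 0}
    - {"tx": 0, "ty": 0, "tz": 0, "rx": 0, "ry": 0, "rz": 0}

```text
time: 19.3
tool_pos: [622.7, -86.1, 106.3]
tcp_rot: [3.141, -0.0, 1.55]
contact_force: [-0.2, -0.3, 0.0]
grip_width: 45.9
finger_force: 0.0
```

```bash
python3 rd.py
```

```text
mean [622.667, -85.937, 106.896, 3.14, 0.0, 1.55, 0.313, 0.084, 0.094, -0.09, 0.074, -0.002] last [622.69 -85.98 106.91]
```

Correct x by −2.7 and lower to TCP z≈46, which is 4 mm over the bridge.

Call:
carry_out:
  plan:
    - {"tx": -2.7, "ty": -0.5, "tz": -20, "rx": 0, "ry": 0, "rz": 0}
    - {"tx": 0, "ty": 0, "tz": -20, "rx": 0, "ry": 0, "rz": 0}
    - {"tx": 0, "ty": 0, "tz": -12, "rx": 0, "ry": 0, "rz": 0}
    - {"tx": 0, "ty": 0, "tz": -6, "rx": 0, "ry": 0, "rz": 0}
    - {"tx": 0, "ty": 0, "tz": -2.5, "rx": 0, "ry": 0, "rz": 0}
    - {"tx": 0, "ty": 0, "tz": 0, "rx": 0, "ry": 0, "rz": 0}
    - {"tx": 0, "ty": 0, "tz": 0, "rx": 0, "ry": 0, "rz": 0}
    - {"tx": 0, "ty": 0, "tz": 0, "rx": 0, "ry": 0, "rz": 0}

```text
time: 20.3
tool_pos: [620.5, -87.2, 46.0]
tcp_rot: [3.14, 0.0, 1.549]
contact_force: [0.0, -0.7, -0.3]
grip_width: 45.8
finger_force: 0.0
```

Call:
carry_out:
  plan:
    - {"tx": 0, "ty": 0, "tz": 0, "rx": 0, "ry": 0, "rz": 0}
    - {"tx": 0, "ty": 0, "tz": 0, "rx": 0, "ry": 0, "rz": 0}
    - {"tx": 0, "ty": 0, "tz": 0, "rx": 0, "ry": 0, "rz": 0}
    - {"tx": 0, "ty": 0, "tz": 0, "rx": 0, "ry": 0, "rz": 0}
    - {"tx": 0, "ty": 0, "tz": 0, "rx": 0, "ry": 0, "rz": 0}
  gripper: 1

```text
time: 20.8
tool_pos: [620.8, -87.1, 45.3]
tcp_rot: [3.14, 0.0, 1.549]
contact_force: [3.6, -0.5, -2.6]
grip_width: 17.4
finger_force: 30.0
```

```bash
python3 rd.py
```

```text
mean [620.826, -87.134, 45.328, 3.14, 0.0, 1.549, 4.361, 0.04, -2.892, -0.051, -0.675, 0.019] last [620.81 -87.13  45.33]
```

Call:
carry_out:
  plan:
    - {"tx": 0.08, "ty": 4, "tz": 0, "rx": 0, "ry": 0, "rz": 0}
    - {"tx": 0.13, "ty": 6, "tz": 0, "rx": 0, "ry": 0, "rz": 0}
    - {"tx": 0.13, "ty": 6, "tz": 0, "rx": 0, "ry": 0, "rz": 0}
    - {"tx": 0.13, "ty": 6, "tz": 0, "rx": 0, "ry": 0, "rz": 0}

```text
time: 21.4
tool_pos: [621.3, -66.0, 45.3]
tcp_rot: [3.14, 0.002, 1.549]
contact_force: [4.2, -4.8, -3.4]
grip_width: 17.1
finger_force: 30.0
```

```bash
python3 rd.py
```

```text
mean [621.292, -64.97, 45.348, 3.14, 0.0, 1.549, 5.472, 0.098, -3.202, -0.099, -0.771, 0.02] last [621.3  -64.97  45.35]
```

The rail follows, with Fy about −3 to −5 N. Continuing.

Call:
carry_out:
  plan:
    - {"tx": 0.13, "ty": 6, "tz": 0, "rx": 0, "ry": 0, "rz": 0}
    - {"tx": 0.13, "ty": 6, "tz": 0, "rx": 0, "ry": 0, "rz": 0}
    - {"tx": 0.13, "ty": 6, "tz": 0, "rx": 0, "ry": 0, "rz": 0}
    - {"tx": 0.13, "ty": 6, "tz": 0, "rx": 0, "ry": 0, "rz": 0}
    - {"tx": 0.13, "ty": 6, "tz": 0, "rx": 0, "ry": 0, "rz": 0}
    - {"tx": 0.13, "ty": 6, "tz": 0, "rx": 0, "ry": 0, "rz": 0}
    - {"tx": 0.13, "ty": 6, "tz": 0, "rx": 0, "ry": 0, "rz": 0}
    - {"tx": 0, "ty": 2, "tz": 0, "rx": 0, "ry": 0, "rz": 0}
    - {"tx": 0, "ty": 2, "tz": 0, "rx": 0, "ry": 0, "rz": 0}

```text
time: 22.5
tool_pos: [622.2, -19.9, 45.4]
tcp_rot: [3.14, 0.001, 1.549]
contact_force: [5.8, -3.4, -2.6]
grip_width: 17.1
finger_force: 30.0
```

Call:
carry_out:
  plan:
    - {"tx": 0, "ty": 1, "tz": 0, "rx": 0, "ry": 0, "rz": 0}
    - {"tx": 0, "ty": 1, "tz": 0, "rx": 0, "ry": 0, "rz": 0}
    - {"tx": 0, "ty": 1, "tz": 0, "rx": 0, "ry": 0, "rz": 0}

```text
time: 22.8
tool_pos: [622.3, -19.1, 45.4]
tcp_rot: [3.14, 0.004, 1.549]
contact_force: [5.1, -13.3, -4.3]
grip_width: 17.3
finger_force: 30.0
```

Call:
carry_out:
  plan:
    - {"tx": 0, "ty": 1, "tz": 0, "rx": 0, "ry": 0, "rz": 0}
    - {"tx": 0, "ty": 1, "tz": 0, "rx": 0, "ry": 0, "rz": 0}

```text
time: 23.0
tool_pos: [622.3, -19.0, 45.4]
tcp_rot: [3.14, 0.007, 1.549]
contact_force: [3.3, -20.6, -4.2]
grip_width: 17.3
finger_force: 30.0
```

```bash
python3 rd.py
```

```text
mean [622.269, -19.009, 45.381, 3.14, 0.007, 1.549, 3.786, -17.671, -3.81, -3.018, -0.545, 0.011] last [622.26 -18.99  45.37]
```

A hard stop at y=−19.0 matches the expected closed knob position (about −18.4). The bridge is already past the strip's tail, so the strip isn't blocking it. Relaxing the push and letting go.

Call:
carry_out:
  plan:
    - {"tx": 0, "ty": -1.2, "tz": 0, "rx": 0, "ry": 0, "rz": 0}
    - {"tx": 0, "ty": -1, "tz": 0, "rx": 0, "ry": 0, "rz": 0}
    - {"tx": 0, "ty": 0, "tz": 0, "rx": 0, "ry": 0, "rz": 0}

```text
time: 23.5
tool_pos: [622.3, -19.1, 45.3]
tcp_rot: [3.14, 0.004, 1.549]
contact_force: [4.9, -9.6, -4.3]
grip_width: 17.3
finger_force: 30.0
```

Call:
carry_out:
  plan:
    - {"tx": 0, "ty": 0, "tz": 0, "rx": 0, "ry": 0, "rz": 0}
    - {"tx": 0, "ty": 0, "tz": 0, "rx": 0, "ry": 0, "rz": 0}
    - {"tx": 0, "ty": 0, "tz": 0, "rx": 0, "ry": 0, "rz": 0}
    - {"tx": 0, "ty": 0, "tz": 0, "rx": 0, "ry": 0, "rz": 0}
    - {"tx": 0, "ty": 0, "tz": 15, "rx": 0, "ry": 0, "rz": 0}
    - {"tx": 0, "ty": 0, "tz": 40, "rx": 0, "ry": 0, "rz": 0}
    - {"tx": 0, "ty": 0, "tz": 40, "rx": 0, "ry": 0, "rz": 0}
    - {"tx": 0, "ty": 0, "tz": 40, "rx": 0, "ry": 0, "rz": 0}
    - {"tx": -45, "ty": 0, "tz": 0, "rx": 0, "ry": 0, "rz": 0}
    - {"tx": -45, "ty": 0, "tz": 0, "rx": 0, "ry": 0, "rz": 0}
    - {"tx": -45, "ty": 0, "tz": 0, "rx": 0, "ry": 0, "rz": 0}
    - {"tx": -40, "ty": 0, "tz": 0, "rx": 0, "ry": 0, "rz": 0}
  gripper: 0.5

```text
time: 24.7
tool_pos: [443.9, -15.8, 180.2]
tcp_rot: [-3.141, -0.0, 1.55]
contact_force: [-0.0, 0.3, 0.1]
grip_width: 45.9
finger_force: 0.0
```

```bash
python3 - <<'E'
from h import *
a=snap("top","t7");s=snap("scene","s7")
A=cv2.resize(a[180:220,220:325,::-1],(0,0),fx=7,fy=7,interpolation=cv2.INTER_CUBIC);B=cv2.resize(s[205:260,210:345,::-1],(0,0),fx=5.4,fy=5.4,interpolation=cv2.INTER_CUBIC)
C=np.zeros((A.shape[0]+B.shape[0],735,3),np.uint8);C[:A.shape[0],:A.shape[1]]=A;C[A.shape[0]:,:B.shape[1]]=B
cv2.imwrite("pics/c7.png",C)
t=cv2.imread("pics/t7.png",0)
q=(t[192:206,276:292]<120).astype(np.uint8);N,l,st,ce=cv2.connectedComponentsWithStats(q);i=1+st[1:,4].argmax();c=ce[i]+[276,192];print(st[i],c,ray("top",*c,66.5).round(1))
E
```

```text
[ 5  4  5  6 26] [283.11538462 198.30769231] [619.2 -18.5  66.5]
```

View pics/c7.png

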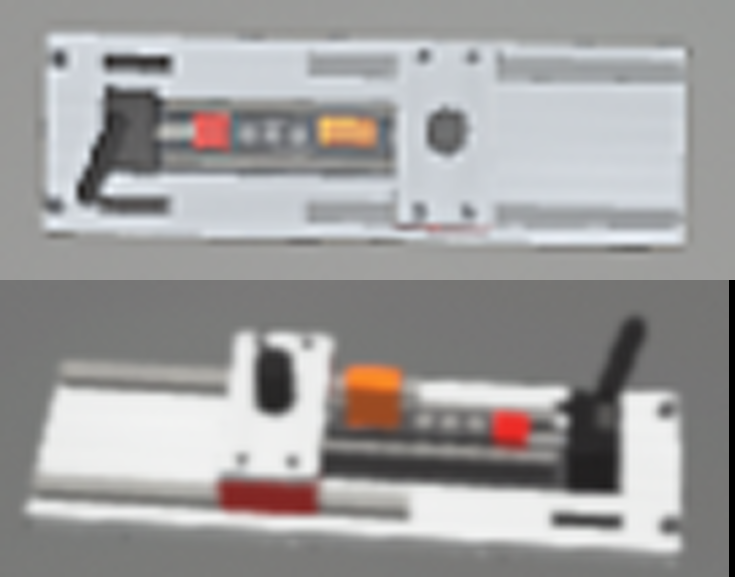

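The rail's front edge is at top-crop x=397, which is magazine x ≈ −29 to −30, so it is closed. It covers the strip's tail, the tab is free at (347,131), and the arm is clear. Handing in.

```bash
python3 -c "
from plant import bot
print(bot.close_job())"
```

```text
the job is handed in; nothing more can be done
None
```

The orange-tabbed strip lies fully down in the channel behind the brass lip, and the rail is closed to its end stop and released. I handed the job in at about 25 s of the 58 s allowed; the highest force I read was about 14 N with the strip on the magazine and about 21 N at the rail's end stop.

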